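Pop the round setting gauge from its push-push holder

ROBOT

A 7-joint arm with a two-finger parallel gripper is mounted at the origin on the work surface. World frame = base frame: x ahead of the robot, y to its left, z up, the work surface at z = 0. Lengths are in mm, angles in rad, forces in N, time in s.
With the tool pointing down it reaches from about 400 to 925 mm from the base axis. Payload 4.1 kg.
Tool frame: the origin (TCP) lies between the finger pads; the fingertips stand 8 mm ahead of it and the grasp point (between the pads) lies 11 mm behind it; z points along the fingers, y is the line along which they close (so a half turn about z gives the same grasp; the last joint's range is limited). The gripper opens to 85 mm and grips with 20 to 120 N. Pads are 22 mm wide; open, the fingers measure 114 mm over their backs; the gripper's body (76 mm by 85 mm) begins 54 mm behind the grasp point. The pads swing forward as they close: fully open they stand 13 mm farther back than shut.
Start: joints at [-1.435, 0.398, 0.045, 1.537, -0.019, 1.207, -0.051], TCP at [151.197, 632.204, 239.347] pointing down, gripper open.
Joint ranges: [-2.82, 2.82], [-0.49, 2.23], [-1.37, 1.46], [0, 2.46], [-1.36, 4.5], [0.23, 2], [-2.94, 2.94]. Speed limits (rad/s): [2.57, 2.57, 3.14, 3.14, 3.14, 3.14, 3.14].

INTERFACE

Orientations are given as a rotation vector (axis times angle).
In Python, from workcell import env gives the robot as it stands.
- The arm moves only by the shell command python3 -m inch 'ROWS'. ROWS is a JSON object of lists of equal length, an entry for each row: "slide": the shift along the tool's x, y, z in mm, a list of three; "rot": the turn, a rotation vector about the tool's x, y, z in rad, a list of three; "grip": the finger opening in mm, from 0 to 85.4. A call has 1 to 20 rows; each row is the pose to reach, as a shift and turn from the pose commanded when the call began, along the tool's axes at that moment; what a row does not reach only later rows make up. A row lasts 1/12 s, in which the tool goes at most 41.7 mm and 7.16 degrees, less where a joint would pass 70% of its speed; a pose out of reach is approached as far as the arm can. A call with a gripper value outside its range is refused whole. The fingers move at their own pace and stop on an object; the grip force is fixed at half the most. Time passes only in rows, so rows that repeat a pose let the fingers close. It gives the time, the measured TCP pose, the force, the opening and the grip force at its end, in the units of the state.
- env.state(): the state, without advancing time (a new reading comes with each control period).
- env.snapshot(name): name is "scene" or "top" or "wrist"; returns a dict with "color" (400x640x3 uint8, red, green, blue), "depth" (400x640 float32, mm along the optical axis (not along the pixel's ray), 0 where there is no reading), "K" (3x3 intrinsics, pixels), "R" (3x3) and "t" (3): a world point X has camera coordinates R X + t; the wrist camera has in their place "hand_eye" (4x4, takes a point from camera to tool coordinates, whose origin is the TCP and whose axes are the flange's). Camera axes: x right, y down, z forward; pixel columns grow to the right and rows downward; lengths in mm; the calibration is good to about 2 mm. A picture is of the moment at which its call begins: read the wrist's pose just before it.
- env.hand_in(): hands the job in; it is judged then, once.
The state is a dict: "time_s": time; "joints": joint angles; "qd": joint speeds; "effort": joint torques, N m; "tcp_pos": TCP position; "ee_rot": TCP orientation; "force": force on the tool from outside, world axes, zero at the start; "wrist_torque": the same for the moment, N m; "opening": opening from 0.0 (shut) to 1.0 (fully open); "gripper_force": force on a finger pad.
Only numpy, scipy, OpenCV 4.12 (cv2) and the standard library are available. Lean on these libraries where they do the work, as an engineer would, in place of code of your own. Each camera call takes 0.05 s, during which the arm holds its last target. There are 200 camera calls.

TASK

Take the round-headed brass setting gauge out of its walnut push-push holder: press it straight down until the catch lets go, let it spring up by itself, then draw it out and stand it upright on the floor of the open oak drawer. Leave the square-headed gauge latched in its own holder.

Things in the scene. Friction and masses are not known exactly. Their poses are not given: they have to be found in the camera images.
- gauge_round: The gauge to take out: brass cylinder 32 mm across, 75 mm tall, flat round top, about 180 g. Origin: centre of its underside; z up its axis. Latched, its top stands 12 mm above its holder and it cannot be pulled out. Pressing takes 5 to 10 N; the catch lets go about 6 mm down, the stop is 11 mm down: press 9 to 10. Released, it rises in about 0.5 s to 36 mm above the holder and waits there, loose.
- holder_round: Fixed walnut holder of the round-headed gauge: block 70 x 70 mm, 80 mm tall, on an 82 mm square foot, with a 35 mm round well in its top. Origin: centre of its underside; z up. The gauge's underside is 17 mm above the origin when latched, 41 mm when sprung up. Its catch does not take hold again. The other gauge has a like holder; which of the two stands nearer the drawer varies.
- gauge_square: The other gauge, to be left latched in its holder: the same brass body, but its top 12 mm are a 22 mm square head. Origin: centre of its underside; z up.
- drawer_bay (a point): Point on the floor of the half-open oak drawer: mid-width, 60 mm behind the inside of its front. The inside is 164 mm wide, its walls 42 mm high. x points into the chest, y across, z up. The chest's front face is 54 to 84 mm beyond the point and 75 mm tall. The drawer slides stiffly.
Not all that is in view belongs to the job. Leave any orange or red look-alike of the gauge_round alone.

How it is judged (in metres and radians):
On the way, in this order (a step that is already met when the one before it is completed fails the run):
1. the round-headed gauge is pressed down, at least 4 mm below its latched height, in its holder (z of gauge_round in the frame of holder_round below 0.013 m and horizontal distance between gauge_round and holder_round below 0.008 m), for 0.02 s.
2. it has sprung up by itself in its holder, at least 18 mm above its latched height, not gripped (z of gauge_round in the frame of holder_round above 0.035 m and horizontal distance between gauge_round and holder_round below 0.012 m and contact force between the fingers and gauge_round below 1 N), for 0.05 s.
At the end, for the whole second after the job is handed in: The round-headed gauge stands on the drawer's floor, anywhere inside the drawer (within 6 mm of the floor's height), upright within 8 degrees, released and at rest; the square-headed gauge is still latched, within 12 mm of where it was (x of gauge_round in the frame of drawer_bay between -0.06 and 0.1 m and y of gauge_round in the frame of drawer_bay between -0.082 and 0.082 m and z of gauge_round in the frame of drawer_bay between -0.006 and 0.006 m and angle between gauge_round's own z axis and vertical below 0.15 rad and linear speed of gauge_round below 0.02 m/s and distance of gauge_square from where it was at the start of the episode below 0.012 m); the robot touches nothing.
It fails at once if the square-headed gauge is released or knocked (moved more than 15 mm) (distance of gauge_square from where it was at the start of the episode above 0.015 m).
It also fails if it takes over 48 s, if anything falls off the work surface, if the arm or the gripper's body presses on something with over 40 N, if the wrist force passes 120 N, or if a joint passes its speed limit or range.

## Working session

There is one attempt and no reset: what is moved stays moved. The work goes in short steps, Python scripts to look and compute and a shell command to move; the robot and the scene stay as the last step left them, time stands still between calls to the robot, and variables do not carry over. Pictures are saved under pics/ and viewed, at most 10 in all, crops included, and the job is handed in when it is done.

```bash
mkdir -p pics
cat > h.py <<'E'
from workcell import env
import numpy as np, cv2, pickle
from scipy.spatial.transform import Rotation as Ro
def snap(n):
    st=env.state(); s=env.snapshot(n)
    if 'hand_eye' in s:
        T=np.eye(4); T[:3,:3]=Ro.from_rotvec(st['ee_rot']).as_matrix(); T[:3,3]=st['tcp_pos']
        W=np.linalg.inv(T@np.array(s['hand_eye'])); s['R']=W[:3,:3]; s['t']=W[:3,3]
    for k in('K','R','t'): s[k]=np.array(s[k])
    return s
def world(s,u,v,d): 
    c=np.linalg.inv(s['K'])@np.array([u,v,1.])*d
    return s['R'].T@(c-s['t'])
def plane(s,u,v,z):
    r=s['R'].T@np.linalg.inv(s['K'])@np.array([u,v,1.]); o=-s['R'].T@s['t']
    return o+r*(z-o[2])/r[2]
def cloud(s):
    v,u=np.mgrid[:400,:640]; d=s['depth']
    c=(np.linalg.inv(s['K'])@np.stack([u.ravel(),v.ravel(),np.ones(u.size)]))*d.ravel()
    return ((c.T-s['t'])@s['R']).reshape(400,640,3)
def save(s,n,crop=None,f=1):
    im=s['color'][:,:,::-1]
    if crop: im=im[crop[1]:crop[3],crop[0]:crop[2]]
    cv2.imwrite('pics/'+n,cv2.resize(im,None,fx=f,fy=f,interpolation=cv2.INTER_CUBIC))
E
python3 - <<'E'
from h import *
a=snap('scene');b=snap('top')
pickle.dump((a,b),open('s0.pkl','wb'))
im=np.vstack([a['color'],b['color']])[:,:,::-1]
cv2.imwrite('pics/a.png',cv2.resize(im,(480,600)) if 0 else cv2.resize(im,(480,600),interpolation=cv2.INTER_AREA))
save(b,'b.png'); st=env.state(); print(st['time_s'],st['ee_rot'],st['force'])
E
```

```text
0.1 [-3.67736415e-01 -3.11988568e+00  2.82025877e-03] [ 0.62674368  0.20541061 -0.57094517]
```

View pics/a.png

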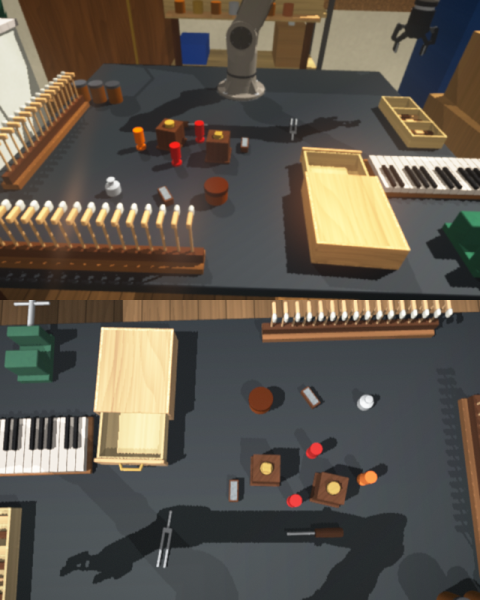

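View pics/b.png

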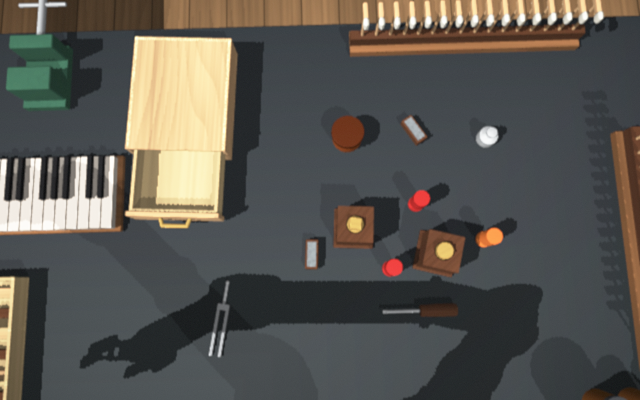

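Run:
```python
from h import *
a,b=pickle.load(open('s0.pkl','rb'))
im1=cv2.resize(b['color'][190:290,320:510],None,fx=4,fy=4,interpolation=cv2.INTER_CUBIC)[:,:,::-1]
save(b,'c.png',(310,180,510,290),4)
P=cloud(b)
for u,v in [(355,224),(444,250),(355,240),(340,215),(430,240),(180,180),(180,60),(420,200),(180,212),(300,300)]: print(u,v,P[v,u].round(1))
C=cloud(a)
print('scene heads')
hsv=cv2.cvtColor(b['color'],cv2.COLOR_RGB2HSV)
m=cv2.inRange(hsv,(18,100,90),(32,255,255)); m[:, :320]=0; m[:190]=0
n,l,s,c=cv2.connectedComponentsWithStats(m)
for i in range(1,n):
    if s[i,4]>20: print(s[i],c[i],plane(b,*c[i],92).round(1))
A=-a['R'].T@a['t'];print(A,-b['R'].T@b['t'],b['K'][0,0])
```

```text
355 224 [509.2 -71.7  92.8]
444 250 [ 454.4 -238.6   93.4]
355 240 [479.9 -71.4  77.1]
340 215 [529.3 -44.   78.8]
430 240 [ 474.9 -215.2   83.7]
180 180 [621.5 286.2  18.6]
180 60 [861.9 274.3  75.1]
420 200 [ 554.6 -202.1   76.5]
180 212 [547.2 272.7  62.5]
300 300 [3.67e+02 4.15e+01 3.00e-01]
scene heads
[346 216  18  17 237] [354.83122363 223.98312236] [509.3 -71.4  92. ]
[435 242  19  18 271] [444.05166052 250.35793358] [ 453.8 -239.    92. ]
[1325.78234441  -15.86080765  639.21252411] [ 394.56661662  -13.49425974 1070.08692081] 512.9826982523314
```

View pics/c.png

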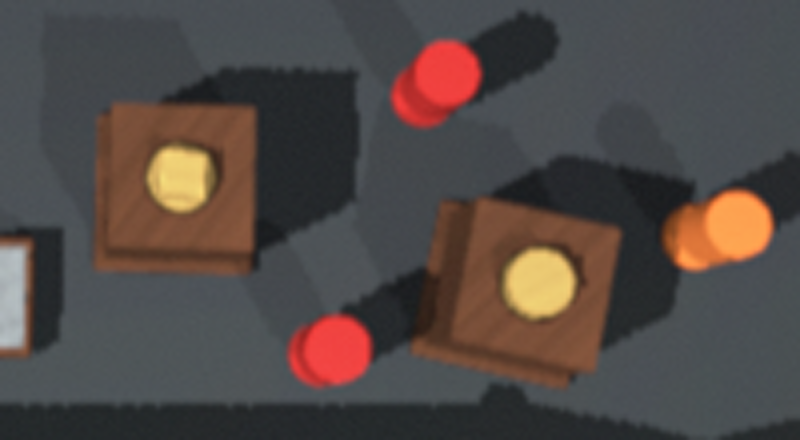

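(355,224): square head visible on round body = gauge_square. (444,250): plain round disc = gauge_round, brass. Red (420,200), (393,267) and orange (490,237) are look-alikes. Target: (454,-239), top at 93.

```bash
cat >> h.py <<'E'
def togo(*pts):
    st=env.state(); R=Ro.from_rotvec(st['ee_rot']).as_matrix()
    for p in pts: print(p,'slide',(R.T@(np.array(p)-st['tcp_pos'])).round(1))
E
python3 - <<'E'
from h import *
togo((480,330,235),(540,100,235),(520,-100,235),(440,-239,235))
E
```

```text
(480, 330, 235) slide [-390.1 -216.9    3.8]
(540, 100, 235) slide [-501.9 -426.6    4.2]
(520, -100, 235) slide [-529.  -625.8    4.5]
(440, -239, 235) slide [-483.5 -779.6    4.8]
```

```bash
python3 -m inch '{"slide":[[-390,-217,4],[-390,-217,4],[-390,-217,4],[-390,-217,4],[-390,-217,4],[-390,-217,4],[-390,-217,4],[-390,-217,4],[-390,-217,4],[-390,-217,4],[-390,-217,4],[-502,-427,4],[-502,-427,4],[-502,-427,4],[-502,-427,4],[-502,-427,4],[-502,-427,4]],"rot":[[0,0,0],[0,0,0],[0,0,0],[0,0,0],[0,0,0],[0,0,0],[0,0,0],[0,0,0],[0,0,0],[0,0,0],[0,0,0],[0,0,0],[0,0,0],[0,0,0],[0,0,0],[0,0,0],[0,0,0]],"grip":[0,0,0,0,0,0,0,0,0,0,0,0,0,0,0,0,0]}'
python3 - <<'E'
from h import *
togo((520,-100,235),(430,-239,235)); print(env.state()['joints'])
E
```

```text
time_s: 1.52
tcp_pos: [540.3, 95.3, 235.2]
ee_rot: [0.374, 3.119, -0.003]
force: [0.4, -0.3, -0.3]
opening: 0.002
gripper_force: 0.0
(520, -100, 235) slide [ -26.4 -194.6    0.5]
(430, -239, 235) slide [  28.2 -350.9    0.7]
[-0.57498622  0.23367124  0.38083944  1.79398143 -0.09346518  1.1322007
  1.16830892]
```

```bash
python3 -m inch '{"slide":[[-26,-195,0],[-26,-195,0],[-26,-195,0],[-26,-195,0],[-26,-195,0],[28,-351,0],[28,-351,0],[28,-351,0],[28,-351,0],[28,-351,0],[28,-351,0],[28,-351,0]],"rot":[[0,0,0],[0,0,0],[0,0,0],[0,0,0],[0,0,0],[0,0,0],[0,0,0],[0,0,0],[0,0,0],[0,0,0],[0,0,0],[0,0,0]],"grip":[0,0,0,0,0,0,0,0,0,0,0,0]}'
python3 - <<'E'
from h import *
s=snap('wrist'); pickle.dump(s,open('w1.pkl','wb')); save(s,'d.png')
hsv=cv2.cvtColor(s['color'],cv2.COLOR_RGB2HSV)
m=cv2.inRange(hsv,(18,90,80),(34,255,255))
n,l,st,c=cv2.connectedComponentsWithStats(m); P=cloud(s)
for i in range(1,n):
    if st[i,4]>100:
        z=np.median(P[l==i][:,2]); print(st[i],c[i].round(1),z,plane(s,*c[i],92).round(1))
print(env.state()['joints'])
E
```

```text
time_s: 2.52
tcp_pos: [431.4, -234.1, 235.1]
ee_rot: [-0.368, -3.12, -0.001]
force: [0.7, -0.2, -0.3]
opening: -0.001
gripper_force: 0.0
[ 302  192   36   38 1092] [319.6 210.4] 91.32037542449027 [ 451.2 -241.4   92. ]
[ 487  208   38   34 1031] [506.2 225.2] 90.44033062630413 [504.6 -79.3  92. ]
[212 240  31  28 587] [228.4 252.3] 74.28283333796348 [ 471.7 -334.1   92. ]
[-0.13967705  0.13276424  0.60408236  1.92362171 -0.08476874  1.11035474
  1.83604262]
```

View pics/d.png

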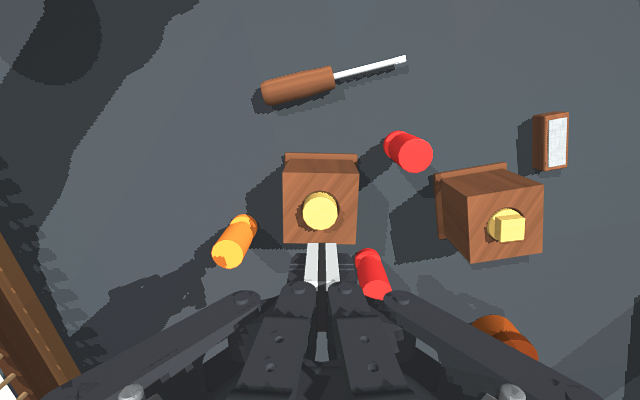

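Wrist view: round disc at (320,211) is the target; square head at (507,227); orange (230,245) and reds (408,152), (373,275) stand clear. Re-measure now that the arm has settled.

```bash
cat >> h.py <<'E'
def brass(s,z):
    m=cv2.inRange(cv2.cvtColor(s['color'],cv2.COLOR_RGB2HSV),(20,90,80),(34,255,255))
    n,l,st,c=cv2.connectedComponentsWithStats(m); P=cloud(s)
    for i in range(1,n):
        if st[i,4]>100: print(st[i],c[i].round(1),np.median(P[l==i][:,2]).round(1),plane(s,*c[i],z).round(1))
E
python3 - <<'E'
from h import *
s=snap('wrist'); s=snap('wrist'); brass(s,92); st=env.state(); print(st['tcp_pos'],st['qd'].round(3) if hasattr(st['qd'],'round') else st['qd'])
togo((453,-240,110),(453,-240,105))
E
```

```text
[ 301  191   35   39 1064] [318.3 209.8] 91.4 [ 451.  -241.5   92. ]
[486 208  38  34 995] [504.9 225.4] 90.7 [504.7 -79.4  92. ]
[210 239  32  29 578] [226.6 251.3] 74.4 [ 471.2 -334.4   92. ]
[ 432.19277695 -233.14063513  235.02229891] [-0.004  0.002  0.002 -0.001  0.004  0.002  0.002]
(453, -240, 110) slide [-21.9  -1.9 125. ]
(453, -240, 105) slide [-21.9  -1.9 130. ]
```

```bash
python3 -m inch '{"slide":[[-21,-2,60],[-21,-2,90],[-21,-2,120],[-21,-2,128],[-21,-2,128],[-21,-2,128]],"rot":[[0,0,0],[0,0,0],[0,0,0],[0,0,0],[0,0,0],[0,0,0]],"grip":[0,0,0,0,0,0]}'
python3 - <<'E'
from h import *
togo((452.5,-240,105),(452.5,-240,100),(452.5,-240,90.5))
s=snap('wrist'); brass(s,92); save(s,'e.png',(220,150,440,300),3)
E
```

```text
time_s: 3.17
tcp_pos: [452.0, -241.4, 108.1]
ee_rot: [0.366, 3.12, -0.0]
force: [0.3, -1.4, -0.4]
opening: 0.001
gripper_force: 0.0
(452.5, -240, 105) slide [-0.1  1.5  3.1]
(452.5, -240, 100) slide [-0.1  1.5  8.1]
(452.5, -240, 90.5) slide [-0.1  1.5 17.6]
[ 292  217   62   44 1501] [322.8 235.1] 91.1 [ 442.4 -239.6   92. ]
[188 246  30  13 204] [202.5 251. ] 7.5 [ 436.9 -300.9   92. ]
[ 605  246   35   59 1452] [625.3 275.6] 82.2 [500.8 -92.1  92. ]
```

View pics/e.png

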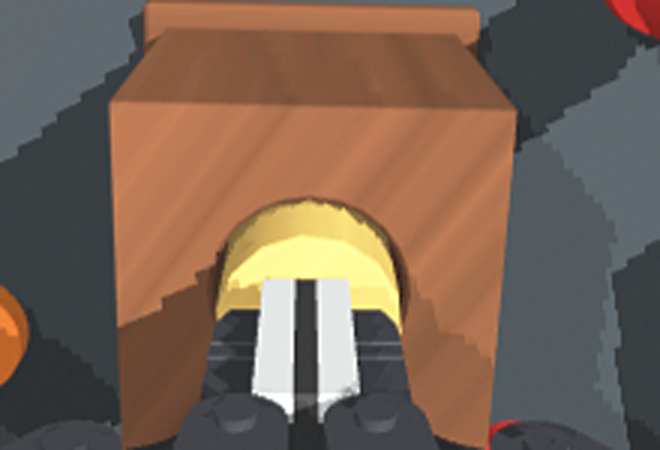

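Fingers sit centred over the round head (tips at crop ~(305,280)). Pressing.

```bash
python3 -m inch '{"slide":[[0,1.5,4],[0,1.5,8],[0,1.5,11],[0,1.5,14],[0,1.5,17.5],[0,1.5,17.5],[0,1.5,17.5],[0,1.5,17.5]],"rot":[[0,0,0],[0,0,0],[0,0,0],[0,0,0],[0,0,0],[0,0,0],[0,0,0],[0,0,0]],"grip":[0,0,0,0,0,0,0,0]}'
```

```text
time_s: 3.88
tcp_pos: [453.1, -240.4, 91.2]
ee_rot: [0.367, 3.117, 0.0]
force: [0.1, 0.2, 5.6]
opening: 0.001
gripper_force: 2.9
```

```bash
python3 -m inch '{"slide":[[0,0,0.7],[0,0,0.7],[0,0,-35],[0,0,-70],[0,0,-100],[0,0,-100],[0,0,-100],[0,0,-100],[0,0,-100],[0,0,-100],[0,0,-100]],"rot":[[0,0,0],[0,0,0],[0,0,0],[0,0,0],[0,0,0],[0,0,0],[0,0,0],[0,0,0],[0,0,0],[0,0,0],[0,0,0]],"grip":[0,0,0,0,0,0,0,0,50,50,50]}'
python3 - <<'E'
from h import *
s=snap('wrist'); brass(s,116); save(s,'f.png',(170,100,490,340),2)
t=snap('top'); brass(t,116)
togo((453,-240,160),(453,-240,94),(453,-240,150)); print(env.state()['opening'])
E
```

```text
time_s: 4.8
tcp_pos: [450.8, -239.8, 188.6]
ee_rot: [-0.368, -3.118, -0.001]
force: [0.7, 0.2, 0.7]
opening: 0.414
gripper_force: 0.0
[ 298  183   46   59 2168] [320.4 212.4] 115.1 [ 448.4 -241.   116. ]
[ 520  203   48   41 1497] [543.9 223.7] 90.4 [491.6 -95.3 116. ]
[218 214  23  11 111] [230.  217.4] 7.4 [ 437.8 -301.2  116. ]
[193 241  37  32 643] [212.7 253.5] 74.3 [ 460.6 -321.3  116. ]
[347 217  16  16 193] [354.7 224.1] 91.4 [506.3 -69.8 116. ]
[159 218  32  10 101] [174.7 224.1] 43.8 [516.4 267.  116. ]
(453, -240, 160) slide [-1.9  0.4 29. ]
(453, -240, 94) slide [-2.   0.4 95. ]
(453, -240, 150) slide [-1.9  0.4 39. ]
0.5782019374537889
```

View pics/f.png

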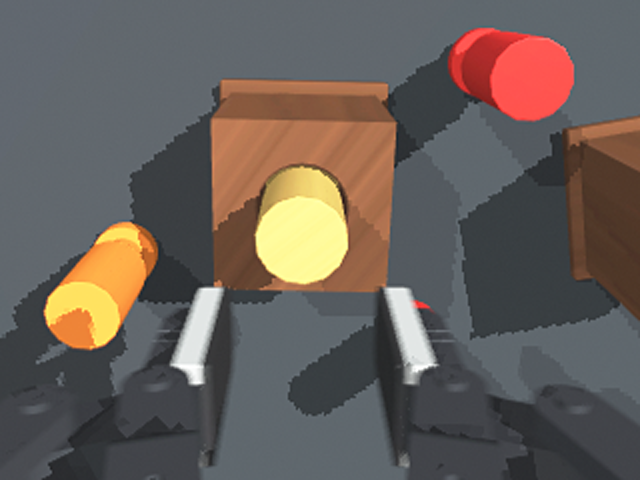

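Gauge sprung up (top at 115 mm, crop (302,240)), centred between the open pads. Descend and grip.

```bash
python3 -m inch '{"slide":[[-2,0,30],[-2,0,55],[-2,0,80],[-2,0,94],[-2,0,94],[-2,0,94],[-2,0,94],[-2,0,94],[-2,0,94],[-2,0,94],[-2,0,94],[-2,0,94]],"rot":[[0,0,0],[0,0,0],[0,0,0],[0,0,0],[0,0,0],[0,0,0],[0,0,0],[0,0,0],[0,0,0],[0,0,0],[0,0,0],[0,0,0]],"grip":[50,50,50,50,50,50,10,10,10,10,10,10]}'
python3 - <<'E'
from h import *
togo((453,-240,235)); print(env.state()['gripper_force'])
b=pickle.load(open('s0.pkl','rb'))[1]; P=cloud(b)
for v in range(140,222,4): print(v,[tuple(P[v,u].round().astype(int)) for u in(150,180,205)])
print([tuple(P[185,u].round().astype(int)) for u in range(124,236,4)])
E
```

```text
time_s: 5.9
tcp_pos: [454.4, -241.1, 96.5]
ee_rot: [0.368, 3.118, -0.001]
force: [0.6, -1.8, 1.8]
opening: 0.352
gripper_force: 59.1
(453, -240, 235) slide [   1.2    0.7 -138.5]
59.14972007274628
140 [(np.int64(694), np.int64(332), np.int64(74)), (np.int64(691), np.int64(272), np.int64(75)), (np.int64(689), np.int64(221), np.int64(76))]
144 [(np.int64(685), np.int64(332), np.int64(75)), (np.int64(682), np.int64(271), np.int64(77)), (np.int64(681), np.int64(221), np.int64(76))]
148 [(np.int64(677), np.int64(332), np.int64(73)), (np.int64(676), np.int64(273), np.int64(70)), (np.int64(673), np.int64(221), np.int64(76))]
152 [(np.int64(684), np.int64(350), np.int64(19)), (np.int64(682), np.int64(287), np.int64(19)), (np.int64(681), np.int64(235), np.int64(16))]
156 [(np.int64(676), np.int64(352), np.int64(15)), (np.int64(674), np.int64(288), np.int64(16)), (np.int64(672), np.int64(235), np.int64(17))]
160 [(np.int64(666), np.int64(350), np.int64(19)), (np.int64(665), np.int64(287), np.int64(18)), (np.int64(664), np.int64(235), np.int64(14))]
164 [(np.int64(659), np.int64(351), np.int64(
[... 2684 characters left out ...]
.int64(14)), (np.int64(612), np.int64(296), np.int64(15)), (np.int64(612), np.int64(288), np.int64(12)), (np.int64(611), np.int64(279), np.int64(15)), (np.int64(611), np.int64(270), np.int64(16)), (np.int64(611), np.int64(262), np.int64(16)), (np.int64(611), np.int64(254), np.int64(15)), (np.int64(610), np.int64(245), np.int64(15)), (np.int64(610), np.int64(237), np.int64(16)), (np.int64(609), np.int64(228), np.int64(17)), (np.int64(609), np.int64(219), np.int64(17)), (np.int64(601), np.int64(203), np.int64(56)), (np.int64(604), np.int64(198), np.int64(41)), (np.int64(612), np.int64(198), np.int64(0)), (np.int64(611), np.int64(189), np.int64(2)), (np.int64(612), np.int64(181), np.int64(-2))]
```

Gripped (59 N). Drawer floor z≈16, inside y 205–367, x 558–675; bay ≈ (612,286). Lift straight.

```bash
python3 -m inch '{"slide":[[1,0,-20],[1,0,-45],[1,0,-80],[1,0,-115],[1,0,-140],[1,0,-140],[1,0,-140]],"rot":[[0,0,0],[0,0,0],[0,0,0],[0,0,0],[0,0,0],[0,0,0],[0,0,0]],"grip":[10,10,10,10,10,10,10]}'
python3 - <<'E'
from h import *
s=snap('wrist'); save(s,'g.png',(120,80,520,400),1.8)
togo((540,0,235),(612,286,235)); st=env.state(); print(st['gripper_force'],st['force'])
E
```

```text
time_s: 6.48
tcp_pos: [452.9, -240.1, 236.4]
ee_rot: [0.367, 3.118, 0.001]
force: [-0.2, 0.8, -2.4]
opening: 0.356
gripper_force: 61.2
(540, 0, 235) slide [-3.020e+01  2.534e+02  1.000e-01]
(612, 286, 235) slide [-3.380e+01  5.483e+02  4.000e-01]
61.156532764434814 [-0.38934471  0.29033693 -3.17307942]
```

View pics/g.png

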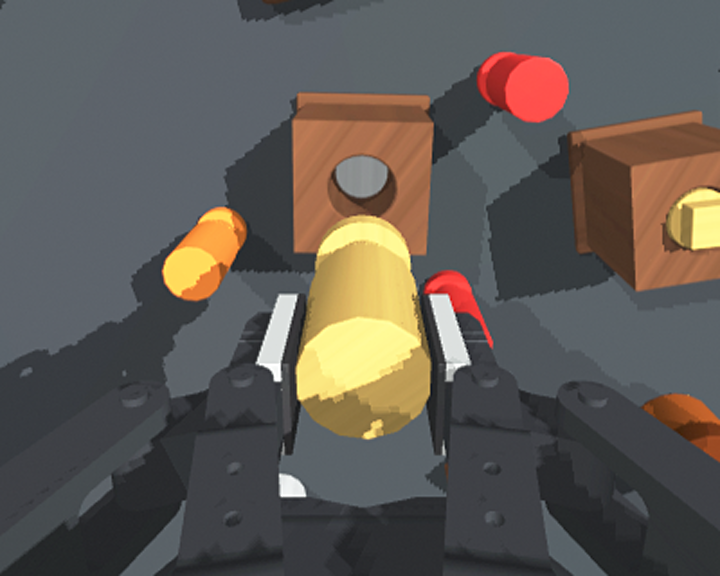

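Gauge is out and held (crop (360,330)), the well is empty, and the square gauge is still latched. Carry it to the drawer.

```bash
python3 -m inch '{"slide":[[-5,36,0],[-10,72,0],[-14,108,0],[-18,144,0],[-22,180,0],[-26,216,0],[-30,253,0],[-30,290,0],[-31,326,0],[-31,362,0],[-32,398,0],[-32,434,0],[-33,468,0],[-33,500,0],[-34,530,0],[-34,548,0],[-34,548,0],[-34,548,0],[-34,548,0]],"rot":[[0,0,0],[0,0,0],[0,0,0],[0,0,0],[0,0,0],[0,0,0],[0,0,0],[0,0,0],[0,0,0],[0,0,0],[0,0,0],[0,0,0],[0,0,0],[0,0,0],[0,0,0],[0,0,0],[0,0,0],[0,0,0],[0,0,0]],"grip":[10,10,10,10,10,10,10,10,10,10,10,10,10,10,10,10,10,10,10]}'
python3 - <<'E'
from h import *
s=snap('wrist'); save(s,'i.png',None,1.2); P=cloud(s)
m=cv2.inRange(cv2.cvtColor(s['color'],cv2.COLOR_RGB2HSV),(12,40,120),(30,255,255))>0
z=P[...,2][m]; print(np.histogram(z,bins=np.arange(0,260,4))[0])
togo((612,286,90),(612,286,73))
# axis of held gauge from depth points near tool
t=env.state()['tcp_pos']; q=P.reshape(-1,3); k=(np.hypot(*(q[:,:2]-np.array(t)[:2]).T)<25)&(q[:,2]>t[2]-60)&(q[:,2]<t[2]+40)
for lo in range(-60,40,10):
    j=k&(q[:,2]>t[2]+lo)&(q[:,2]<=t[2]+lo+10); print(lo,j.sum(),(np.median(q[j],0)-t).round(1) if j.sum()>5 else '')
E
```

```text
time_s: 8.12
tcp_pos: [612.1, 283.0, 233.4]
ee_rot: [-0.369, -3.117, 0.005]
force: [0.5, -0.1, -1.6]
opening: 0.357
gripper_force: 61.2
[  12    0  647 8772 2507  119  119  213  135  130  658  217  146  215
 2242 1769  479  132 8108   48    0    0    0    0    0    0    0    0
    0    0    0    0    0    0    0    0    0    0    0    0    0    0
    0    0   61  166  435    1    0    0   21   91   96  113  111  121
  131  147  158  169  172  204 1828  422]
(612, 286, 90) slide [  1.1   3.7 144.1]
(612, 286, 73) slide [  1.    3.8 161.1]
-60 313 [-12.6   3.8 -50.9]
-50 422 [-11.2   1.4 -49.3]
-40 32 [-14.3   3.1 -30.4]
-30 353 [-14.6   2.9 -24.6]
-20 431 [-14.5   2.9 -15. ]
-10 704 [-14.2   3.1  -4.1]
0 1052 [-13.8   3.8   5.2]
10 5111 [-3.8  0.2 17.3]
20 1369 [-6.4 12.  27.8]
30 627 [-7.8 15.  35.2]
```

View pics/i.png

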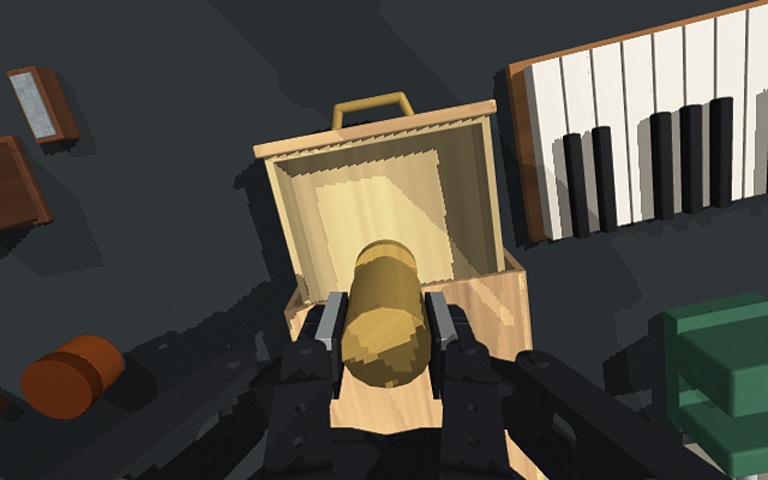

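Gauge hangs vertical over the open drawer, whose front is at the top of the picture (375,125); floor is at z≈15, chest edge clear. Lower.

```bash
python3 -m inch '{"slide":[[1,4,35],[1,4,70],[1,4,105],[1,4,130],[1,4,145],[1,4,154],[1,4,156],[1,4,156],[1,4,156]],"rot":[[0,0,0],[0,0,0],[0,0,0],[0,0,0],[0,0,0],[0,0,0],[0,0,0],[0,0,0],[0,0,0]],"grip":[10,10,10,10,10,10,10,10,10]}'; python3 -m inch '{"slide":[[0,0,1],[0,0,2],[0,0,3],[0,0,4],[0,0,4],[0,0,4]],"rot":[[0,0,0],[0,0,0],[0,0,0],[0,0,0],[0,0,0],[0,0,0]],"grip":[10,10,10,10,10,10]}'
```

```text
time_s: 8.92
tcp_pos: [614.2, 288.8, 81.4]
ee_rot: [0.369, 3.118, 0.002]
force: [0.8, -0.5, -1.9]
opening: 0.35
gripper_force: 61.2
time_s: 9.42
tcp_pos: [613.0, 288.9, 75.8]
ee_rot: [-0.368, -3.12, -0.0]
force: [-0.6, 0.5, -2.5]
opening: 0.355
gripper_force: 61.2
```

```bash
for i in 1 2; do python3 -m inch '{"slide":[[0,0,0.7],[0,0,1.4],[0,0,2],[0,0,2],[0,0,2]],"rot":[[0,0,0],[0,0,0],[0,0,0],[0,0,0],[0,0,0]],"grip":[10,10,10,10,10]}'|grep -E 'tcp|^force'; done
```

```text
tcp_pos: [613.0, 288.9, 73.7]
force: [0.2, 0.3, -1.8]
tcp_pos: [613.2, 288.9, 72.3]
force: [-1.5, -0.9, 2.1]
```

```bash
python3 -m inch '{"slide":[[0,0,0.5],[0,0,0.5],[0,0,0.5]],"rot":[[0,0,0],[0,0,0],[0,0,0]],"grip":[10,10,10]}'|grep -E 'tcp|^force'; python3 -m inch '{"slide":[[0,0,0],[0,0,0],[0,0,0],[0,0,0],[0,0,0],[0,0,0],[0,0,0],[0,0,0],[0,0,-20],[0,0,-45],[0,0,-80],[0,0,-115],[0,0,-140],[0,0,-140],[0,0,-140],[0,0,-140]],"rot":[[0,0,0],[0,0,0],[0,0,0],[0,0,0],[0,0,0],[0,0,0],[0,0,0],[0,0,0],[0,0,0],[0,0,0],[0,0,0],[0,0,0],[0,0,0],[0,0,0],[0,0,0],[0,0,0]],"grip":[36,38,41,44,48,54,60,60,60,60,60,60,60,60,60,60]}'
python3 - <<'E'
from h import *
s=snap('wrist'); brass(s,91); save(s,'j.png',None,1.2)
P=cloud(s).reshape(-1,3); k=(np.hypot(P[:,0]-613,P[:,1]-288)<22)&(P[:,2]>30)&(P[:,2]<110)
q=P[k]
for lo in range(30,100,10):
    j=q[(q[:,2]>lo)&(q[:,2]<=lo+10)]; print(lo,len(j),np.median(j,0).round(1) if len(j) else '')
E
```

```text
tcp_pos: [613.2, 288.9, 72.3]
force: [-2.5, -1.5, 5.1]
time_s: 11.83
tcp_pos: [612.4, 288.7, 210.6]
ee_rot: [-0.368, -3.119, 0.001]
force: [-0.0, -0.2, -0.0]
opening: 0.703
gripper_force: 0.0
[266  75  74  34 826] [300.1  87.7] 42.9 [527.9 291.5  91. ]
[  205    97   216   165 22476] [317.  180.6] 15.8 [599.2 287.   91. ]
30 0 
40 50 [598.6 291.6  46.2]
50 66 [598.9 291.6  54.9]
60 77 [599.  290.8  65.2]
70 87 [598.8 290.8  74.9]
80 355 [608.3 287.9  89.6]
90 845 [612.3 288.1  90.7]
```

View pics/j.png

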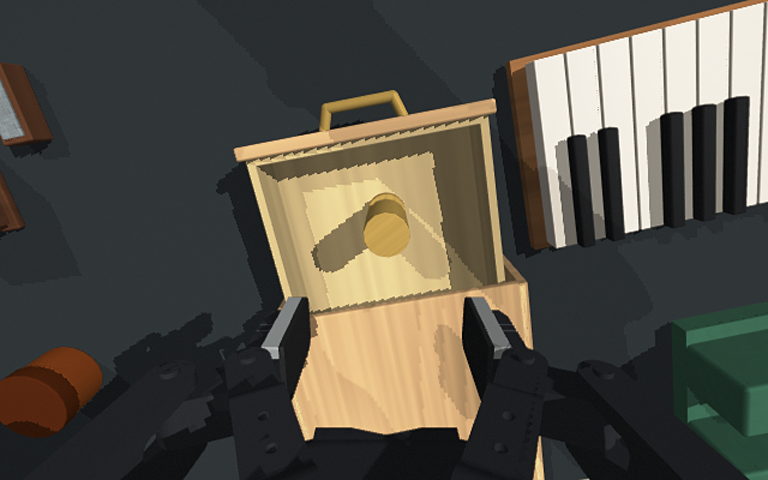

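Gauge stands upright (side vertical, top at 91 mm) near the middle of the drawer floor at (386,225); the gripper is clear. Handing in.

```bash
python3 -c "
from workcell import env
print(env.hand_in())"
```

```text
the job is handed in; nothing more can be done
None
```

I pressed the round-headed gauge, it sprang up by itself, and it now stands upright on the drawer floor with the gripper clear; the square-headed gauge was still latched when last in view. I handed the job in at about 12 s of the 48 s, and no verdict came back.

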